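# Pen the bowls that failed the bias test

## Robot

A 6-joint arm with a two-finger parallel gripper is mounted at the origin on the work surface. World frame = base frame: x ahead of the robot, y to its left, z up, the work surface at z = 0. Lengths are in m, angles in rad, forces in N, time in s.
With the tool pointing down it reaches from about 0.35 to 0.975 m from the base axis. Payload 4.9 kg.
Tool frame: the origin (TCP) lies at the very end of the fingers, on their centre line; the grasp point (between the pads) lies 19 mm behind it; z points along the fingers, y is the line along which they close (so a half turn about z gives the same grasp; the last joint's range is limited). The gripper opens to 85 mm and grips with 20 to 120 N. Pads are 22 mm wide; open, the fingers measure 114 mm over their backs; the gripper's body (76 mm by 85 mm) begins 54 mm behind the grasp point. The pads swing forward as they close: fully open they stand 13 mm farther back than shut.
Start: joints at [-1.221, 0.053, 1.613, -0, 1.476, -0.119], TCP at [0.282, -0.558, 0.231] pointing down, gripper open.
Joint ranges: [-3.01, 3.01], [-1.01, 2.22], [0.06, 2.58], [-1.02, 4.17], [0.09, 2.62], [-3.14, 3.14]. Speed limits (rad/s): [2.57, 2.57, 3.14, 3.14, 3.14, 3.14].

## Interface

Orientations are given as a unit quaternion [w, x, y, z].
In Python, from plant import monitor, vision, manip gives the robot as it stands. The module is installed in compiled form; this text tells all that it offers.
- The arm moves only by the tool arm_command, never from a script. Its argument "rows" is a list of rows, each a list of 3 entries, a list of its own where there are three numbers: the finger opening in mm, from 0 to 85.4, then the shift along the world's x, y, z in units of 30 cm (1.0 is 30 cm), then the turn, a rotation vector about the world's x, y, z in units of pi/2 rad (1.0 is pi/2 rad). In form: [[claw, [x, y, z], [wx, wy, wz]], ...]. A call has 1 to 12 rows; each row is the pose to reach, as a shift and turn from the pose commanded when the call began; what a row does not reach only later rows make up. A row lasts 1/12 s, in which the tool goes at most 41.7 mm and 7.16 degrees, less where a joint would pass 70% of its speed; a pose out of reach is approached as far as the arm can. A call with a number of a shift or a turn outside -1 to 1 is refused whole. A call with a gripper value outside its range is refused whole. The fingers move at their own pace and stop on an object; the grip force is fixed at half the most. Time passes only in rows, so rows that repeat a pose let the fingers close. It gives the time, the measured TCP pose, the force, the opening and the grip force at its end, in the units of the state.
- monitor.state(): the state, without advancing time (a new reading comes with each control period).
- vision.grab_frame(name): name is "scene" or "top"; returns a dict with "color" (480x640x3 uint8, red, green, blue), "z_map" (480x640 float32, m along the optical axis (not along the pixel's ray), 0 where there is no reading), "mtx" (3x3 intrinsics, pixels), "R" (3x3) and "t" (3): a world point X has camera coordinates R X + t. Camera axes: x right, y down, z forward; pixel columns grow to the right and rows downward; lengths in m; the calibration is good to about 2 mm. A picture is of the moment at which its call begins.
- manip.job_done(): hands the job in; it is judged then, once.
The state is a dict: "time": time; "joint_pos": joint angles; "joint_vel": joint speeds; "joint_efforts": joint torques, N m; "tool_pos": TCP position; "tool_rot": TCP orientation; "contact_force": force on the tool from outside, world axes, zero at the start; "ft_torque": the same for the moment, N m; "gripper_width": opening from 0.0 (shut) to 1.0 (fully open); "grasp_force": force on a finger pad.
Only numpy, scipy, OpenCV 4.12 (cv2) and the standard library are available. Lean on these libraries where they do the work, as an engineer would, in place of code of your own. Each camera call takes 0.05 s, during which the arm holds its last target. There are 200 camera calls.

## Task

The two bowls chalked with a cross have failed the bias test. Swing the gate of the reject bin wide open, slide both crossed bowls gently along the bench into the bin without lifting or tipping them, and swing the gate fully shut behind them. Leave the ring-marked bowls and the tools on the bench where they are.

Things in the scene. Friction and masses are not known exactly. Their poses are not given: they have to be found in the camera images.
- reject_a: Turned bowl of dark brown lignum, 90 mm across at its widest (34 mm up), 72 mm high, about 0.45 kg, lying on a flat face 66 mm across; on its flat upper face, 58 mm across, a pale chalk CROSS (52 mm strokes): a reject. Too wide to grip; slides when pushed low, e.g. cradled by half-open fingers. Origin: centre of the underside, z up.
- reject_b: Turned bowl of dark brown lignum, 90 mm across at its widest (34 mm up), 72 mm high, about 0.45 kg, lying on a flat face 66 mm across; on its flat upper face, 58 mm across, a pale chalk CROSS (52 mm strokes): a reject. Too wide to grip; slides when pushed low, e.g. cradled by half-open fingers. Origin: centre of the underside, z up.
- passed_a: Turned bowl of dark brown lignum, 90 mm across at its widest (34 mm up), 72 mm high, about 0.45 kg, lying on a flat face 66 mm across; on its flat upper face, 58 mm across, a pale chalk RING (46 mm across): passed, stays where it is. Origin: centre of the underside.
- passed_b: Turned bowl of dark brown lignum, 90 mm across at its widest (34 mm up), 72 mm high, about 0.45 kg, lying on a flat face 66 mm across; on its flat upper face, 58 mm across, a pale chalk RING (46 mm across): passed, stays where it is. Origin: centre of the underside.
- passed_c: Turned bowl of dark brown lignum, 90 mm across at its widest (34 mm up), 72 mm high, about 0.45 kg, lying on a flat face 66 mm across; on its flat upper face, 58 mm across, a pale chalk RING (46 mm across): passed, stays where it is. Origin: centre of the underside.
- bin: Reject bin fixed to the bench: three plywood boards 12 mm thick, 50 mm high, round a space 150 mm wide, 235 mm long; open above, the bench is its floor (no sill). Origin: on the bench, centre of the mouth. +y points into the bin (inner end face at y = 235 mm), +x to the hinge side (inner faces at x = -75 and 75 mm). The mouth faces -y, to the bowls.
- gate (a joint): Gate angle: 0 shut across the mouth (on its stop), grows as it swings outwards, anticlockwise from above; 1.57 square to the mouth, 2.4 far stop. Plywood, 166 mm from hinge axis to free end, 13 mm thick, 50 mm high. Hinge axis at x = 81, y = -8 mm of the bin. Starts slightly ajar; moves with about 1 N at the knob and stays where left.
- gate_knob (a point): Round brass knob standing on the gate's top edge, 145 mm from the hinge axis; 12 to 18 mm across, 50 to 78 mm above the bench, this point at 64 mm. Can be pushed either way or pinched from above. Axes turn with the gate: -x points from hinge to free end, -y to the outside of the shut gate.
- gate_hinge (a point): Point on the gate's upright hinge axis, 26 mm above the bench.
- sanding_block: Bystander: loose round boxwood sanding block 80 mm across, 50 mm high with a turned knob. Origin: centre of the underside.
- scraper: Bystander: loose flat steel scraper plate 150 x 62 x 3 mm, long side along its y. Origin: centre of the underside.
- indicator: Bystander: chrome dial indicator (58 mm dial) on a magnetic base 60 x 50 mm with a column to about 200 mm; the dial hangs 60 mm out towards its -x. Origin: centre of the underside of the base.
There are look-alikes about, which are no part of the job. Leave any orange or purple look-alike of the reject_b alone.

How it is judged:
On the way, in this order (a step that is already met when the one before it is completed fails the run):
1. the gate is swung open (past about 60 degrees) (value of joint gate above 1.05 rad), for 0.2 s.
2. one crossed bowl is inside the bin (((x of reject_a in the frame of bin between -0.035 and 0.035 m and y of reject_a in the frame of bin between 0.035 and 0.2 m and angle between reject_a's own z axis and vertical below 0.15 rad) or (x of reject_b in the frame of bin between -0.035 and 0.035 m and y of reject_b in the frame of bin between 0.035 and 0.2 m and angle between reject_b's own z axis and vertical below 0.15 rad))), for 0.2 s.
3. both crossed bowls are inside the bin (x of reject_a in the frame of bin between -0.035 and 0.035 m and y of reject_a in the frame of bin between 0.035 and 0.2 m and angle between each of reject_a, reject_b's own z axis and vertical below 0.15 rad and x of reject_b in the frame of bin between -0.035 and 0.035 m and y of reject_b in the frame of bin between 0.035 and 0.2 m), for 0.2 s.
At the end, for the whole second after the job is handed in: Both crossed bowls lie flat and at rest inside the bin, the gate is shut (within 0.06 rad, about 8 mm at the knob), and the three ring-marked bowls, sanding block, scraper and indicator are within 30 mm of where they stood (all of step 3 and value of joint gate below 0.06 rad and linear speed of each of reject_a, reject_b below 0.02 m/s and distance of each of passed_a, passed_b, passed_c, sanding_block, scraper, indicator from where it was at the start of the episode below 0.03 m); the robot touches nothing.
It fails at once if a crossed bowl is lifted off the bench (by 20 mm) or tipped (over 25 degrees) (height (world z) of any of reject_a, reject_b above 0.02 m or angle between any of reject_a, reject_b's own z axis and vertical above 0.44 rad).
It fails at once if a crossed bowl is shot along faster than 0.7 m/s (linear speed of any of reject_a, reject_b above 0.7 m/s).
It fails at once if a ring-marked bowl is moved more than 30 mm (distance of any of passed_a, passed_b, passed_c from where it was at the start of the episode above 0.03 m).
It fails at once if the sanding block, scraper or indicator is moved more than 30 mm (distance of any of sanding_block, scraper, indicator from where it was at the start of the episode above 0.03 m).
It also fails if it takes over 72 s, if anything falls off the work surface, if the arm or the gripper's body presses on something with over 40 N, if the wrist force passes 120 N, or if a joint passes its speed limit or range.

## Working session

There is one attempt and no reset: what is moved stays moved. The work goes in short steps, Python scripts to look and compute and a tool call to move; the robot and the scene stay as the last step left them, time stands still between calls to the robot, and variables do not carry over. Pictures are saved under pics/ and viewed, at most 10 in all, crops included, and the job is handed in when it is done.

Besides the shell and the picture viewer there is one more tool, called after "Request:" by a JSON object that holds its "name" and its "arguments", one argument or row to a line. arm_command: Moves the arm, as the interface text tells. Shifts and turns lie within -1 to 1; 1 stands for 30 cm of shift or pi/2 rad of turn. Its arguments: {"type":"object","properties":{"rows":{"type":"array"}},"required":["rows"]}

```bash
mkdir -p pics; cat > h.py <<'E'
import numpy as np, cv2
from plant import monitor, vision, manip
def ray(f,u,v,z):
    d=np.linalg.inv(f["mtx"])@np.array([u,v,1.]); d=f["R"].T@d; c=-f["R"].T@f["t"]
    return c+d*(z-c[2])/d[2]
def proj(f,X):
    p=f["mtx"]@(f["R"]@np.array(X)+f["t"]); return p[:2]/p[2]
def grab(n,fn):
    f=vision.grab_frame(n); cv2.imwrite("pics/"+fn,f["color"][:,:,::-1]); return f
E
python3 - <<'E'
from h import *
for n in("scene","top"):
    f=grab(n,n+"0.png"); np.savez(n+"0.npz",**f); print(n,-f["R"].T@f["t"],f["R"].tolist(),f["mtx"].tolist())
print(monitor.state())
E
```

```text
scene [ 1.11020581 -0.65815467  0.6377409 ] [[0.6966458630301051, 0.7174124221749739, -0.001989480353458499], [0.41525747024575943, -0.40549547913104544, -0.8143307987601696], [-0.585017756079362, 0.5664740355155924, -0.5803976155693157]] [[436.2717563474727, 0.0, 315.96228180635995], [0.0, 436.2717563474727, 238.09726900204205], [0.0, 0.0, 1.0]]
top [ 0.45229738 -0.08974826  1.34072519] [[-0.024431037082243166, -0.9996915811895929, -0.004457232968804879], [-0.9978243362609734, 0.02465802094552573, -0.061143895593901425], [0.06123494421026255, 0.0029537267480508533, -0.9981190094902833]] [[554.5714584424213, 0.0, 312.84936318659845], [0.0, 554.5714584424213, 247.07867866587375], [0.0, 0.0, 1.0]]
{'time': 0.1, 'joint_pos': array([-1.22099210e+00,  5.33030456e-02,  1.61417232e+00,  1.47513505e-05,
        1.47596112e+00, -1.19015457e-01]), 'joint_vel': array([-0.00189114, -0.00257302, -0.00233473,  0.00040243, -0.00015652,
       -0.0015991 ]), 'joint_efforts': array([ 9.28537656e-05, -3.94904137e+01, -3.71362460e+01, -1.29823088e-04,
        3.95258467e-03, -1.59152787e-06]), 'tool_pos': array([ 0.28219854, -0.55703735,  0.23016903]), 'tool_rot': array([-9.16631058e-04,  9.72651337e-01,  2.32268221e-01, -9.88550406e-05]), 'contact_force': array([ 0.08171527, -0.16037042,  0.56283201]), 'ft_torque': array([-0.01971682,  0.02842546, -0.01516771]), 'grasp_force': 0.0, 'gripper_width': 0.9963243897421729}
```

View pics/top0.png

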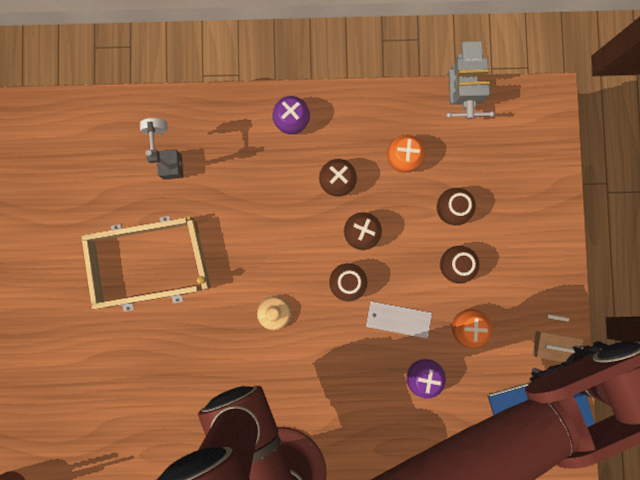

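View pics/scene0.png

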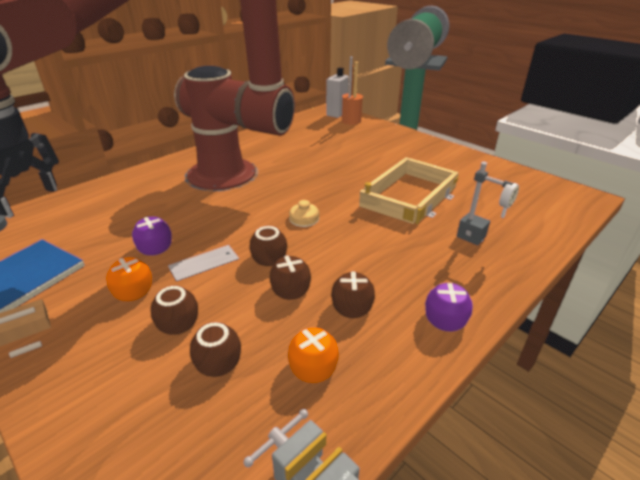

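The top view has up = +x and left = +y. The crossed brown bowls are at about (338,177) and (363,231). The ringed ones are at (348,282), (456,206) and (459,264). The bin spans about (83–205, 220–305) with its mouth facing right. Its hinge is near (190,220) and the knob near (201,280). The scene view agrees with this layout. Next I'll measure.

```bash
python3 - <<'E'
from h import *
f=dict(np.load("top0.npz")); c=f["color"]; hsv=cv2.cvtColor(c,cv2.COLOR_RGB2HSV)
# chalk marks
m=((hsv[...,1]<90)&(hsv[...,2]>150)).astype(np.uint8)
for n,(u,v) in dict(X1=(338,177),X2=(363,231),R1=(348,282),R2=(456,206),R3=(459,264)).items():
    k=np.zeros_like(m);cv2.circle(k,(u,v),20,1,-1); ys,xs=np.nonzero(m&k)
    r=cv2.minEnclosingCircle(np.c_[xs,ys].astype(np.float32))
    print(n,len(xs),xs.mean(),ys.mean(),r,ray(f,xs.mean(),ys.mean(),.072).round(4),ray(f,*r[0],.072).round(4))
print("bin colour",hsv[242,90],hsv[232,140],hsv[250,197],"bench",hsv[200,60],"knob",hsv[280,201],hsv[279,200])
for n,(u,v,z) in dict(block=(273,313,.05),scr1=(370,303,0),scr2=(432,310,0),scr3=(428,337,0),scr4=(367,327,0),ind=(170,165,.02),dial=(152,125,.17),base=(150,157,.2)).items(): print(n,ray(f,u,v,z).round(3))
# rectified bin view at z=.05, 2px/mm, up=+x, left=+y
P=[(0.30,.10),(.60,.10),(.60,.48),(.30,.48)]
src=np.float32([proj(f,(x,y,.05)) for x,y in P]); dst=np.float32([((.48-y)*2000,(.6-x)*2000) for x,y in P])
w=cv2.warpPerspective(c,cv2.getPerspectiveTransform(src,dst),(760,600),flags=cv2.INTER_CUBIC)
cv2.imwrite("pics/bin0.png",w[:,:,::-1])
E
```

```text
X1 174 338.2241379310345 174.29885057471265 ((338.36871337890625, 174.38417053222656), 11.337227821350098) [ 0.6971 -0.1487  0.072 ] [ 0.6969 -0.149   0.072 ]
X2 173 363.67630057803467 229.21387283236993 ((363.67205810546875, 229.14515686035156), 11.459228515625) [ 0.5683 -0.2036  0.072 ] [ 0.5685 -0.2036  0.072 ]
R1 206 348.90776699029124 281.9757281553398 ((348.92498779296875, 281.8125), 11.861420631408691) [ 0.4483 -0.1663  0.072 ] [ 0.4487 -0.1664  0.072 ]
R2 205 459.8243902439024 204.0780487804878 ((459.696533203125, 203.8699493408203), 11.728935241699219) [ 0.6209 -0.4264  0.072 ] [ 0.6213 -0.4261  0.072 ]
R3 215 463.1720930232558 263.7720930232558 ((463.5, 263.5), 11.85336971282959) [ 0.4834 -0.4285  0.072 ] [ 0.484  -0.4292  0.072 ]
bin colour [ 18 112  84] [ 15 115 122] [ 19 106 233] bench [ 11 157 172] knob [ 18 158 197] [ 19 157 200]
block [0.381 0.01  0.05 ]
scr1 [ 0.396 -0.22   0.   ]
scr2 [ 0.376 -0.368  0.   ]
scr3 [ 0.312 -0.356  0.   ]
scr4 [ 0.339 -0.211  0.   ]
ind [0.74  0.254 0.02 ]
dial [0.795 0.253 0.17 ]
base [0.719 0.248 0.2  ]
```

View pics/bin0.png

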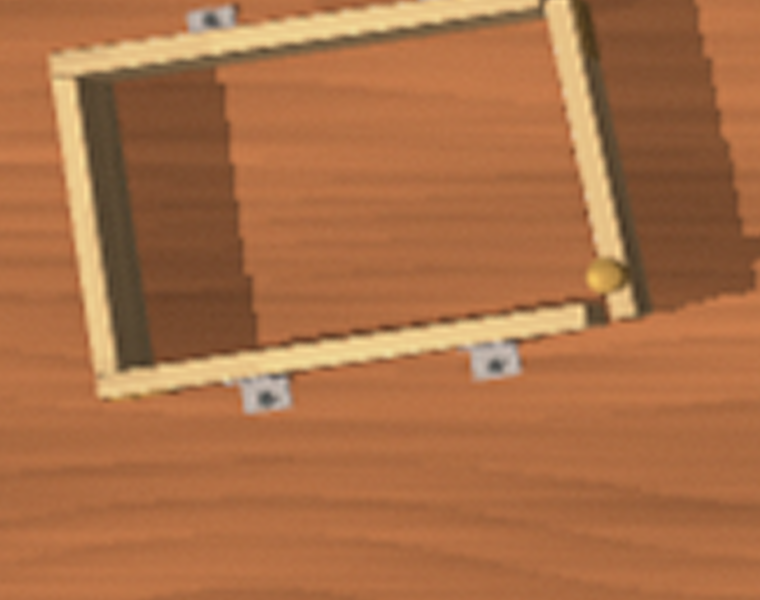

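Request:
{"name": "arm_command", "arguments": {
  "rows": [
    [0, [0.28, 1.0, -0.1], [0, 0, 0.55]],
    [0, [0.28, 1.0, -0.1], [0, 0, 0.55]],
    [0, [0.28, 1.0, -0.1], [0, 0, 0.55]],
    [0, [0.28, 1.0, -0.1], [0, 0, 0.55]],
    [0, [0.28, 1.0, -0.1], [0, 0, 0.55]],
    [0, [0.28, 1.0, -0.1], [0, 0, 0.55]],
    [0, [0.28, 1.0, -0.1], [0, 0, 0.55]],
    [0, [0.28, 1.0, -0.1], [0, 0, 0.55]]
  ]
}}

```text
time: 0.77
tool_pos: [0.3664, -0.2537, 0.2]
tool_rot: [-0.001, 0.784, 0.621, 0.0]
contact_force: [0.5, -0.6, -0.2]
gripper_width: -0.001
grasp_force: 0.0
```

Request:
{"name": "arm_command", "arguments": {
  "rows": [
    [0, [0.28, 1.0, 0], [0, 0, 0.242]],
    [0, [0.28, 1.0, 0], [0, 0, 0.242]],
    [0, [0.28, 1.0, 0], [0, 0, 0.242]],
    [0, [0.28, 1.0, 0], [0, 0, 0.242]],
    [0, [0.28, 1.0, 0], [0, 0, 0.242]],
    [0, [0.28, 1.0, 0], [0, 0, 0.242]],
    [0, [0.28, 1.0, 0], [0, 0, 0.242]],
    [0, [0.28, 1.0, 0], [0, 0, 0.242]]
  ]
}}

```text
time: 1.43
tool_pos: [0.4504, 0.0463, 0.201]
tool_rot: [-0.0, 0.654, 0.757, 0.001]
contact_force: [-0.1, -1.4, -0.4]
gripper_width: -0.001
grasp_force: 0.0
```

Request:
{"name": "arm_command", "arguments": {
  "rows": [
    [0, [0.162, 0.57, 0], [0, 0, 0]],
    [0, [0.162, 0.57, 0], [0, 0, 0]],
    [0, [0.162, 0.57, 0], [0, 0, 0]],
    [0, [0.162, 0.57, 0], [0, 0, 0]],
    [0, [0.162, 0.57, 0], [0, 0, 0]],
    [0, [0.162, 0.57, 0], [0, 0, 0]],
    [0, [0.162, 0.57, -0.14], [0, 0, 0]],
    [0, [0.162, 0.57, -0.28], [0, 0, 0]],
    [0, [0.162, 0.57, -0.4], [0, 0, 0]],
    [0, [0.162, 0.57, -0.5], [0, 0, 0]],
    [0, [0.162, 0.57, -0.57], [0, 0, 0]]
  ]
}}

```text
time: 2.35
tool_pos: [0.4962, 0.2111, 0.0264]
tool_rot: [-0.001, 0.656, 0.755, -0.003]
contact_force: [-0.4, 0.4, -0.3]
gripper_width: -0.002
grasp_force: 0.0
```

```bash
cat >> h.py <<'E'
O=np.array([.5217,.198]); ex=np.array([.9898,.1425]); ey=np.array([-.1425,.9898])
W=lambda b:O+b[0]*ex+b[1]*ey
B=lambda w:np.array([(np.array(w[:2])-O)@ex,(np.array(w[:2])-O)@ey])
def arc(t,r,off): return W(np.array([.081,-.008])+r*np.array([-np.cos(t),-np.sin(t)])+off*np.array([-np.sin(t),np.cos(t)]))
E
python3 - <<'E'
from h import *
p=monitor.state()["tool_pos"]; print(p,B(p))
p=p[:2]
for part in (np.linspace(.1,1.1,12),np.linspace(1.2,2.2,12)):
    for t in part: print(round(t,2),((arc(t,.1,.02)-p)/.3).round(3).tolist())
    p=arc(part[-1],.1,.02)
E
```

```text
[0.49621983 0.21110617 0.02636085] [-0.02335264  0.01660341]
0.1 [0.016, -0.047]
0.19 [0.019, -0.078]
0.28 [0.025, -0.108]
0.37 [0.033, -0.138]
0.46 [0.044, -0.167]
0.55 [0.058, -0.195]
0.65 [0.074, -0.221]
0.74 [0.092, -0.246]
0.83 [0.113, -0.269]
0.92 [0.135, -0.29]
1.01 [0.16, -0.309]
1.1 [0.186, -0.326]
1.2 [0.03, -0.016]
1.29 [0.059, -0.027]
1.38 [0.089, -0.036]
1.47 [0.119, -0.042]
1.56 [0.15, -0.045]
1.65 [0.18, -0.046]
1.75 [0.211, -0.043]
1.84 [0.242, -0.038]
1.93 [0.272, -0.03]
2.02 [0.301, -0.02]
2.11 [0.329, -0.007]
2.2 [0.355, 0.009]
```

Request:
{"name": "arm_command", "arguments": {
  "rows": [
    [0, [0.007, -0.067, 0], [0, 0, 0]],
    [0, [0.01, -0.098, 0], [0, 0, 0]],
    [0, [0.016, -0.128, 0], [0, 0, 0]],
    [0, [0.024, -0.158, 0], [0, 0, 0]],
    [0, [0.035, -0.187, 0], [0, 0, 0]],
    [0, [0.049, -0.215, 0], [0, 0, 0]],
    [0, [0.065, -0.241, 0], [0, 0, 0]],
    [0, [0.083, -0.266, 0], [0, 0, 0]],
    [0, [0.104, -0.289, 0], [0, 0, 0]],
    [0, [0.126, -0.31, 0], [0, 0, 0]],
    [0, [0.15, -0.329, 0], [0, 0, 0]],
    [0, [0.177, -0.346, 0], [0, 0, 0]]
  ]
}}

```text
time: 3.35
tool_pos: [0.5526, 0.109, 0.0301]
tool_rot: [-0.0, 0.655, 0.756, -0.0]
contact_force: [-0.4, 0.9, -0.1]
gripper_width: -0.001
grasp_force: 0.5
```

Request:
{"name": "arm_command", "arguments": {
  "rows": [
    [0, [0.03, -0.016, 0], [0, 0, 0]],
    [0, [0.06, -0.027, 0], [0, 0, 0]],
    [0, [0.09, -0.036, 0], [0, 0, 0]],
    [0, [0.12, -0.042, 0], [0, 0, 0]],
    [0, [0.15, -0.045, 0], [0, 0, 0]],
    [0, [0.18, -0.046, 0], [0, 0, 0]],
    [0, [0.21, -0.043, 0], [0, 0, 0]],
    [0, [0.24, -0.038, 0], [0, 0, 0]],
    [0, [0.27, -0.03, 0], [0, 0, 0]],
    [0, [0.3, -0.02, 0], [0, 0, 0]],
    [0, [0.33, -0.007, 0], [0, 0, 0]],
    [0, [0.33, -0.007, 0], [0, 0, 0]]
  ]
}}

```text
time: 4.35
tool_pos: [0.6533, 0.1083, 0.0309]
tool_rot: [0.001, 0.655, 0.756, 0.001]
contact_force: [0.8, -1.0, 0.8]
gripper_width: -0.001
grasp_force: 0.0
```

```bash
python3 - <<'E'
from h import *
f=grab("top","top1.png"); p=monitor.state()["tool_pos"];print(p,B(p))
E
```

```text
[0.65247639 0.10800826 0.0307211 ] [ 0.11661865 -0.10770946]
```

View pics/top1.png

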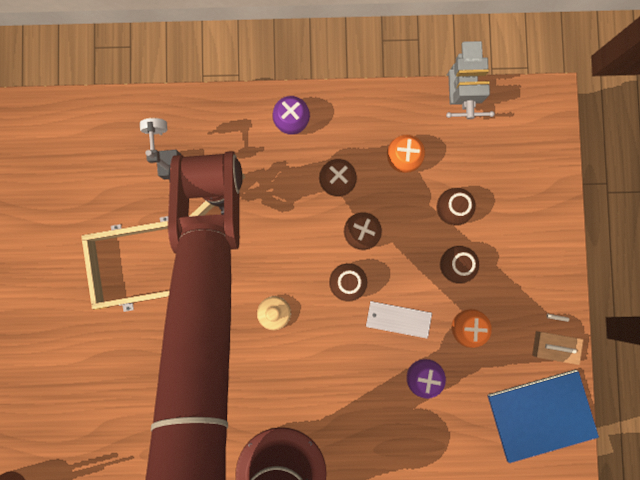

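The gate now stands well open, with its free end around (210,205) beside the arm, and nothing else has moved. Next I'll go behind the nearer crossed bowl.

Request:
{"name": "arm_command", "arguments": {
  "rows": [
    [50, [0, 0, 0.14], [0, 0, 0]],
    [50, [0, 0, 0.28], [0, 0, 0]],
    [50, [0, 0, 0.4], [0, 0, 0]],
    [50, [-0.25, -1.0, 0.4], [0, 0, 0]],
    [50, [-0.25, -1.0, 0.4], [0, 0, 0]],
    [50, [-0.25, -1.0, 0.4], [0, 0, 0]],
    [50, [-0.25, -1.0, 0.4], [0, 0, 0]],
    [50, [-0.25, -1.0, 0.4], [0, 0, 0]],
    [50, [-0.25, -1.0, 0.4], [0, 0, 0]],
    [50, [-0.25, -1.0, 0.4], [0, 0, 0]],
    [50, [-0.25, -1.0, 0.4], [0, 0, 0]],
    [50, [-0.25, -1.0, 0.4], [0, 0, 0]]
  ]
}}

```text
time: 5.4
tool_pos: [0.575, -0.1963, 0.1507]
tool_rot: [0.001, 0.657, 0.754, -0.0]
contact_force: [-0.6, 0.3, 0.6]
gripper_width: 0.584
grasp_force: 0.0
```

Request:
{"name": "arm_command", "arguments": {
  "rows": [
    [50, [0, -0.14, 0], [0, 0, 0]],
    [50, [0, -0.28, 0], [0, 0, 0]],
    [50, [0, -0.28, 0], [0, 0, 0]],
    [50, [0, -0.28, -0.13], [0, 0, 0]],
    [50, [0, -0.28, -0.25], [0, 0, 0]],
    [50, [0, -0.28, -0.36], [0, 0, 0]],
    [50, [0, -0.28, -0.42], [0, 0, 0]],
    [50, [0, -0.28, -0.45], [0, 0, 0]],
    [50, [0, -0.28, -0.46], [0, 0, 0]],
    [50, [0, -0.28, -0.46], [0, 0, 0]]
  ]
}}

```text
time: 6.23
tool_pos: [0.5765, -0.2758, 0.0124]
tool_rot: [-0.0, 0.655, 0.756, 0.0]
contact_force: [0.5, 0.1, 0.4]
gripper_width: 0.583
grasp_force: 0.0
```

Request:
{"name": "arm_command", "arguments": {
  "rows": [
    [50, [-0.005, 0.04, 0], [0, 0, 0]],
    [50, [-0.008, 0.065, 0], [0, 0, 0]],
    [50, [-0.011, 0.09, 0], [0, 0, 0]],
    [50, [-0.015, 0.12, 0], [0, 0, 0]],
    [50, [-0.02, 0.16, 0], [0, 0, 0]],
    [50, [-0.025, 0.205, 0], [0, 0, 0]],
    [50, [-0.031, 0.255, 0], [0, 0, 0]],
    [50, [-0.037, 0.305, 0], [0, 0, 0]],
    [50, [-0.043, 0.355, 0], [0, 0, 0]],
    [50, [-0.049, 0.405, 0], [0, 0, 0]],
    [50, [-0.054, 0.445, 0], [0, 0, 0]],
    [50, [-0.056, 0.46, 0], [0, 0, 0]]
  ]
}}

```text
time: 7.23
tool_pos: [0.5601, -0.1375, 0.0137]
tool_rot: [0.002, 0.655, 0.756, 0.0]
contact_force: [1.3, -6.9, 5.0]
gripper_width: 0.585
grasp_force: 3.4
```

```bash
python3 - <<'E'
from h import *
f=grab("top","t2.png"); g=grab("scene","s2.png"); p=monitor.state()["tool_pos"];print(p,B(p))
cv2.imwrite("pics/c2.png",np.hstack([f["color"][80:360,60:460],g["color"][80:360,200:600]])[:,:,::-1])
E
```

```text
[ 0.55983339 -0.13740294  0.01305498] [-0.01005048 -0.33741584]
```

View pics/c2.png

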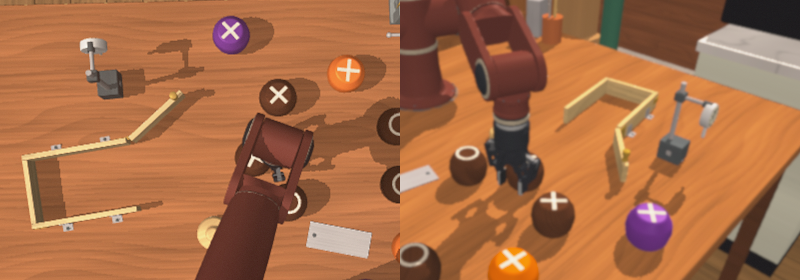

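The left crop shows the gate open at about 2.2 rad. The crossed bowl is cradled at about (250,160), just bin-side of the fingers, and the neighbours are untouched. I'll keep pushing.

Request:
{"name": "arm_command", "arguments": {
  "rows": [
    [50, [-0.004, 0.03, 0], [0, 0, 0]],
    [50, [-0.01, 0.08, 0], [0, 0, 0]],
    [50, [-0.017, 0.14, 0], [0, 0, 0]],
    [50, [-0.024, 0.2, 0], [0, 0, 0]],
    [50, [-0.033, 0.27, 0], [0, 0, 0]],
    [50, [-0.041, 0.34, 0], [0, 0, 0]],
    [50, [-0.05, 0.41, 0], [0, 0, 0]],
    [50, [-0.058, 0.48, 0], [0, 0, 0]],
    [50, [-0.067, 0.55, 0], [0, 0, 0]],
    [50, [-0.075, 0.62, 0], [0, 0, 0]],
    [50, [-0.084, 0.69, 0], [0, 0, 0]],
    [50, [-0.092, 0.76, 0], [0, 0, 0]]
  ]
}}

```text
time: 8.33
tool_pos: [0.5318, 0.0893, 0.0127]
tool_rot: [0.001, 0.655, 0.755, -0.001]
contact_force: [0.9, -7.3, 4.7]
gripper_width: 0.584
grasp_force: 3.2
```

Request:
{"name": "arm_command", "arguments": {
  "rows": [
    [50, [-0.008, 0.07, 0], [0, 0, 0]],
    [50, [-0.017, 0.14, 0], [0, 0, 0]],
    [50, [-0.025, 0.21, 0], [0, 0, 0]],
    [50, [-0.034, 0.28, 0], [0, 0, 0]],
    [50, [-0.042, 0.35, 0], [0, 0, 0]],
    [50, [-0.05, 0.42, 0], [0, 0, 0]],
    [50, [-0.058, 0.48, 0], [0, 0, 0]],
    [50, [-0.065, 0.54, 0], [0, 0, 0]],
    [50, [-0.072, 0.6, 0], [0, 0, 0]],
    [50, [-0.078, 0.65, 0], [0, 0, 0]],
    [50, [-0.083, 0.69, 0], [0, 0, 0]],
    [50, [-0.084, 0.7, 0], [0, 0, 0]]
  ]
}}

```text
time: 9.33
tool_pos: [0.5059, 0.3, 0.0121]
tool_rot: [-0.0, 0.655, 0.756, -0.001]
contact_force: [1.2, -6.5, 4.7]
gripper_width: 0.587
grasp_force: 3.4
```

```bash
python3 - <<'E'
from h import *
f=grab("top","t3.png"); g=grab("scene","s3.png"); p=monitor.state()["tool_pos"];print(p,B(p))
cv2.imwrite("pics/c3.png",np.hstack([f["color"][80:360,60:460],g["color"][80:360,200:600]])[:,:,::-1])
E
```

```text
[0.50579462 0.29968081 0.01167206] [-0.00125363  0.10291018]
```

View pics/c3.png

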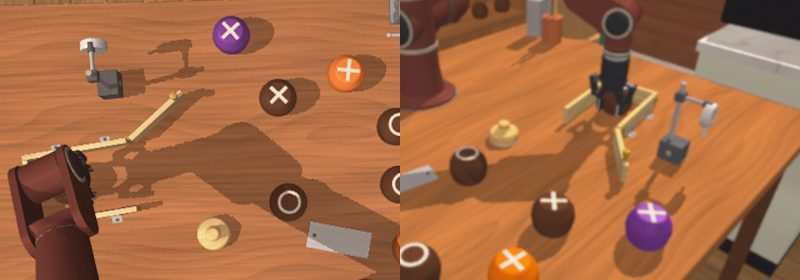

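The first bowl is in the bin, hidden beneath the gripper. The second crossed bowl is still at about (278,97) in the crop. I'll push a further 20 mm, back off along the bench, and lift.

Request:
{"name": "arm_command", "arguments": {
  "rows": [
    [50, [-0.005, 0.03, 0], [0, 0, 0]],
    [50, [-0.009, 0.06, 0], [0, 0, 0]],
    [50, [-0.01, 0.07, 0], [0, 0, 0]],
    [50, [-0.01, 0.07, 0], [0, 0, 0]],
    [50, [-0.004, 0.03, 0], [0, 0, 0]],
    [50, [0.007, -0.05, 0], [0, 0, 0]],
    [50, [0.02, -0.15, 0], [0, 0, 0]],
    [50, [0.03, -0.2, 0.13], [0, 0, 0]],
    [50, [0.03, -0.2, 0.26], [0, 0, 0]],
    [50, [0.03, -0.2, 0.4], [0, 0, 0]],
    [50, [0.1, -0.33, 0.45], [0, 0, 0]],
    [50, [0.15, -0.45, 0.45], [0, 0, 0]]
  ]
}}

```text
time: 10.43
tool_pos: [0.5536, 0.1673, 0.1533]
tool_rot: [0.003, 0.654, 0.757, 0.004]
contact_force: [1.4, -0.7, 0.7]
gripper_width: 0.582
grasp_force: 0.0
```

Request:
{"name": "arm_command", "arguments": {
  "rows": [
    [50, [0.05, -0.14, 0], [0, 0, 0]],
    [50, [0.1, -0.28, 0], [0, 0, 0]],
    [50, [0.15, -0.42, 0], [0, 0, 0]],
    [50, [0.2, -0.55, 0], [0, 0, 0]],
    [50, [0.25, -0.68, 0], [0, 0, 0]],
    [50, [0.3, -0.81, 0], [0, 0, 0]],
    [50, [0.35, -0.9, 0], [0, 0, 0]],
    [50, [0.4, -0.95, 0], [0, 0, 0]]
  ]
}}

```text
time: 11.1
tool_pos: [0.6704, -0.1237, 0.1466]
tool_rot: [0.0, 0.657, 0.754, -0.0]
contact_force: [-0.4, 0.1, -0.4]
gripper_width: 0.581
grasp_force: 0.0
```

```bash
cat >> h.py <<'E'
def crosses(f,region=None):
    hsv=cv2.cvtColor(f["color"],cv2.COLOR_RGB2HSV)
    m=((hsv[...,1]<90)&(hsv[...,2]>95)).astype(np.uint8)
    n,l,s,c=cv2.connectedComponentsWithStats(m)
    for i in range(1,n):
        if 100<s[i,4]<300 and s[i,2]<32 and s[i,3]<32:
            w=ray(f,*c[i],.072); print(c[i].round(1),s[i,4],w.round(4),"bin",B(w).round(4))
E
python3 - <<'E'
from h import *
f=grab("top","t4.png"); s=monitor.state();print(s["tool_pos"],B(s["tool_pos"]),s["joint_pos"].round(2)); crosses(f)
E
```

```text
[ 0.67239418 -0.12489834  0.14673792] [ 0.10314408 -0.34107869] [-0.29  0.25  1.54 -0.    1.35 -0.43]
[290.1 110. ] 181 [ 0.851 -0.041  0.072] bin [ 0.2918 -0.2835]
[407.6 149.5] 120 [ 0.7509 -0.3109  0.072 ] bin [ 0.1544 -0.5364]
[168.3 156.4] 206 [0.7489 0.2437 0.072 ] bin [0.2314 0.0129]
[165.2 169.3] 190 [0.719  0.2512 0.072 ] bin [0.2029 0.0246]
[459.8 204. ] 215 [ 0.621  -0.4263  0.072 ] bin [ 0.0093 -0.6321]
[463.3 263.7] 230 [ 0.4837 -0.4288  0.072 ] bin [-0.127 -0.615]
[113.6 265.9] 187 [0.4981 0.3714 0.072 ] bin [0.0014 0.175 ]
[349.  281.8] 219 [ 0.4487 -0.1666  0.072 ] bin [-0.1242 -0.3505]
[475.6 329.5] 125 [ 0.3338 -0.4504  0.072 ] bin [-0.2784 -0.6151]
[428.8 380.9] 204 [ 0.2212 -0.3402  0.072 ] bin [-0.3742 -0.4899]
```

Bowl 1 sits at bin (0.001, 0.175). Next I'll go behind the second bowl with the tool turned 17°.

Request:
{"name": "arm_command", "arguments": {
  "rows": [
    [50, [0.09, -0.13, 0], [0, 0, 0.08]],
    [50, [0.16, -0.25, 0], [0, 0, 0.15]],
    [50, [0.185, -0.3, 0], [0, 0, 0.19]],
    [50, [0.185, -0.3, 0], [0, 0, 0.19]],
    [50, [0.185, -0.3, -0.12], [0, 0, 0.19]],
    [50, [0.185, -0.3, -0.24], [0, 0, 0.19]],
    [50, [0.185, -0.3, -0.35], [0, 0, 0.19]],
    [50, [0.185, -0.3, -0.41], [0, 0, 0.19]],
    [50, [0.185, -0.3, -0.44], [0, 0, 0.19]],
    [50, [0.185, -0.3, -0.447], [0, 0, 0.19]],
    [50, [0.185, -0.3, -0.447], [0, 0, 0.19]]
  ]
}}

```text
time: 12.07
tool_pos: [0.7258, -0.2081, 0.0132]
tool_rot: [-0.0, 0.536, 0.844, 0.0]
contact_force: [-0.2, -0.5, 1.2]
gripper_width: 0.583
grasp_force: 0.0
```

```bash
python3 - <<'E'
from h import *
s=monitor.state();p=s["tool_pos"];print(p,s["tool_rot"],s["contact_force"],s["joint_pos"].round(2))
T=W((-.01,.068)); X=np.array([.697,-.1488]); d=(T-X)/np.linalg.norm(T-X); q=T-.051*d
print(d,B(p),(q-p[:2])/.3, (X-p[:2])@d, (X-p[:2])@[-d[1],d[0]])
E
```

```text
[ 0.72582666 -0.20809975  0.01319181] [-2.12549042e-04  5.35609773e-01  8.44465572e-01  1.51868971e-04] [-0.24541448 -0.46557217  1.17153458] [-0.38  0.54  1.41  0.    1.2  -0.82]
[-0.42702543  0.90423962] [ 0.14417535 -0.43104558] [-0.6731212   1.41954977] 0.06593090047449968 0.0007437042074981484
```

Request:
{"name": "arm_command", "arguments": {
  "rows": [
    [50, [-0.009, 0.02, 0], [0, 0, 0]],
    [50, [-0.019, 0.04, 0], [0, 0, 0]],
    [50, [-0.031, 0.065, 0], [0, 0, 0]],
    [50, [-0.047, 0.1, 0], [0, 0, 0]],
    [50, [-0.069, 0.145, 0], [0, 0, 0]],
    [50, [-0.095, 0.2, 0], [0, 0, 0]],
    [50, [-0.123, 0.26, 0], [0, 0, 0]],
    [50, [-0.152, 0.32, 0], [0, 0, 0]],
    [50, [-0.18, 0.38, 0], [0, 0, 0]],
    [50, [-0.209, 0.44, 0], [0, 0, 0]],
    [50, [-0.237, 0.5, 0], [0, 0, 0]],
    [50, [-0.265, 0.56, 0], [0, 0, 0]]
  ]
}}

```text
time: 13.07
tool_pos: [0.6479, -0.0402, 0.0158]
tool_rot: [0.003, 0.535, 0.845, 0.0]
contact_force: [1.9, -3.5, 2.2]
gripper_width: 0.589
grasp_force: 2.3
```

Request:
{"name": "arm_command", "arguments": {
  "rows": [
    [50, [-0.028, 0.06, 0], [0, 0, 0]],
    [50, [-0.057, 0.12, 0], [0, 0, 0]],
    [50, [-0.085, 0.18, 0], [0, 0, 0]],
    [50, [-0.114, 0.24, 0], [0, 0, 0]],
    [50, [-0.142, 0.3, 0], [0, 0, 0]],
    [50, [-0.171, 0.36, 0], [0, 0, 0]],
    [50, [-0.199, 0.42, 0], [0, 0, 0]],
    [50, [-0.228, 0.48, 0], [0, 0, 0]],
    [50, [-0.256, 0.54, 0], [0, 0, 0]],
    [50, [-0.28, 0.59, 0], [0, 0, 0]],
    [50, [-0.294, 0.62, 0], [0, 0, 0]],
    [50, [-0.299, 0.63, 0], [0, 0, 0]]
  ]
}}

```text
time: 14.07
tool_pos: [0.5579, 0.1495, 0.0151]
tool_rot: [0.002, 0.535, 0.845, 0.001]
contact_force: [3.5, -6.6, 5.8]
gripper_width: 0.584
grasp_force: 3.7
```

```bash
python3 - <<'E'
from h import *
p=monitor.state()["tool_pos"]
d=np.array([-.427,.904]);print(p,B(p),"bowl",B(p[:2]+.051*d)); q=W((-.01,.068))-.051*d; print((q-p[:2])/.3)
f=grab("top","t5.png"); g=grab("scene","s5.png")
cv2.imwrite("pics/c5.png",np.hstack([f["color"][80:360,60:460],g["color"][80:360,200:600]])[:,:,::-1])
E
```

```text
[0.55789509 0.14948747 0.01512576] [ 0.02891286 -0.0531755 ] bowl [ 0.01392781 -0.00443854]
[-0.11335363  0.22763309]
```

View pics/c5.png

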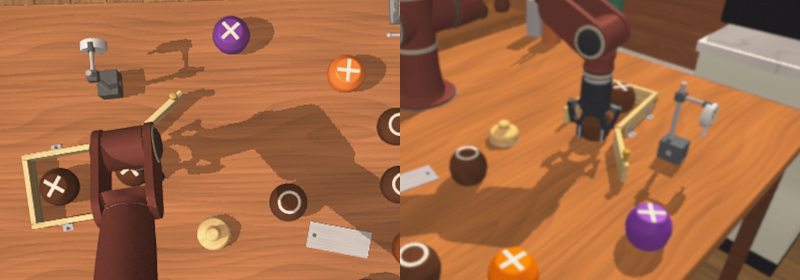

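Bowl 1 is at the inner end of the bin, at (60,187) in the crop. Bowl 2 is centred in the mouth at about (130,175). I'll finish the push, retract and lift.

Request:
{"name": "arm_command", "arguments": {
  "rows": [
    [50, [-0.024, 0.05, 0], [0, 0, 0]],
    [50, [-0.049, 0.1, 0], [0, 0, 0]],
    [50, [-0.073, 0.15, 0], [0, 0, 0]],
    [50, [-0.095, 0.195, 0], [0, 0, 0]],
    [50, [-0.108, 0.22, 0], [0, 0, 0]],
    [50, [-0.113, 0.228, 0], [0, 0, 0]],
    [50, [-0.113, 0.228, 0], [0, 0, 0]],
    [50, [-0.095, 0.19, 0], [0, 0, 0]],
    [50, [-0.05, 0.1, 0], [0, 0, 0]],
    [50, [0, 0, 0], [0, 0, 0]],
    [50, [0.01, -0.03, 0.13], [0, 0, 0]],
    [50, [0.01, -0.03, 0.26], [0, 0, 0]]
  ]
}}

```text
time: 15.17
tool_pos: [0.5569, 0.1361, 0.0869]
tool_rot: [-0.005, 0.537, 0.843, -0.003]
contact_force: [0.6, 0.7, 0.5]
gripper_width: 0.585
grasp_force: 0.0
```

Request:
{"name": "arm_command", "arguments": {
  "rows": [
    [0, [0, 0, 0.13], [0, 0, 0]],
    [0, [0, 0, 0.22], [0, 0, 0]],
    [0, [0.05, -0.13, 0.22], [0, 0, 0]],
    [0, [0.15, -0.23, 0.22], [0, 0, 0]],
    [0, [0.27, -0.3, 0.22], [0, 0, 0]],
    [0, [0.4, -0.35, 0.22], [0, 0, 0]],
    [0, [0.5, -0.37, 0.22], [0, 0, 0]],
    [0, [0.5, -0.37, 0.22], [0, 0, 0]]
  ]
}}

```text
time: 15.83
tool_pos: [0.7128, 0.0251, 0.1539]
tool_rot: [-0.001, 0.537, 0.843, -0.0]
contact_force: [-1.8, -0.1, 0.3]
gripper_width: -0.003
grasp_force: 0.0
```

```bash
python3 - <<'E'
from h import *
f=grab("top","t6.png"); p=monitor.state()["tool_pos"];print(p,B(p)); crosses(f)
cv2.imwrite("pics/c6.png",cv2.resize(f["color"][100:340,60:380],None,fx=2,fy=2)[:,:,::-1])
E
```

```text
[0.71058135 0.02633645 0.15396712] [ 0.1624927  -0.19682818]
[290.1 110. ] 181 [ 0.851 -0.041  0.072] bin [ 0.2918 -0.2835]
[407.7 149.8] 117 [ 0.7502 -0.311   0.072 ] bin [ 0.1536 -0.5363]
[459.9 204.1] 211 [ 0.6209 -0.4267  0.072 ] bin [ 0.0092 -0.6324]
[160.4 261.5] 182 [0.5056 0.2641 0.072 ] bin [-0.0066  0.0677]
[463.3 263.6] 220 [ 0.4839 -0.4288  0.072 ] bin [-0.1267 -0.615 ]
[113.6 265.9] 186 [0.4982 0.3714 0.072 ] bin [0.0014 0.175 ]
[349.  281.8] 217 [ 0.4486 -0.1666  0.072 ] bin [-0.1243 -0.3505]
[475.6 329.5] 125 [ 0.3338 -0.4504  0.072 ] bin [-0.2784 -0.6151]
[428.9 380.9] 206 [ 0.2211 -0.3405  0.072 ] bin [-0.3742 -0.4902]
```

View pics/c6.png

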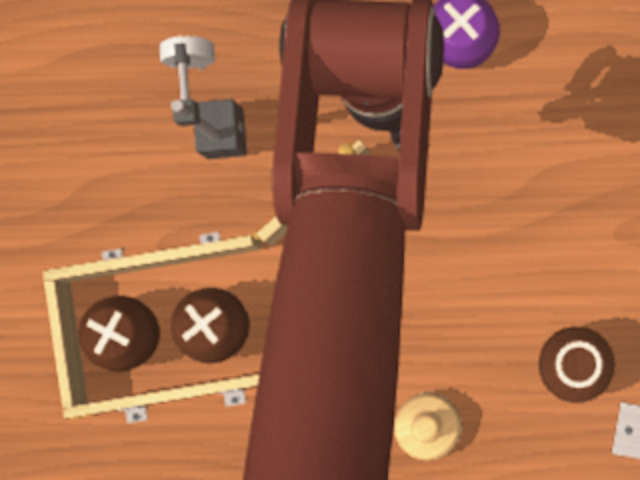

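Both crossed bowls lie upright in the bin at (120,333) and (205,325) in the crop. That is bin y = 0.175 and 0.068. Next comes closing the gate from outside.

```bash
python3 - <<'E'
from h import *
f=vision.grab_frame("top")
k=ray(f,238,175,.07); r=B(k)-[.081,-.008]; print("gate",np.arctan2(-r[1],-r[0]),np.hypot(*r))
p=monitor.state()["tool_pos"]; print(p); p=p[:2]
print("start",((arc(2.62,.13,-.02)-p)/.3).round(3),arc(2.62,.13,-.02),B(arc(2.62,.13,-.02)))
p=arc(2.62,.13,-.02)
for part in (np.linspace(2.5,1.4,12),np.linspace(1.29,.08,12)):
    for t in part: print(round(t,2),((arc(t,.13,-.02)-p)/.3).round(3).tolist())
    p=arc(part[-1],.13,-.02)
print(((arc(-.02,.13,-.02)-p)/.3).round(3))
E
```

```text
gate 2.1225140016869815 0.15416221130269656
[0.70935973 0.02724647 0.15440744]
start [0.073 0.483] [0.73120045 0.17215616] [ 0.2036808  -0.05543405]
2.5 [-0.015, -0.05]
2.4 [-0.032, -0.091]
2.3 [-0.053, -0.129]
2.2 [-0.077, -0.166]
2.1 [-0.105, -0.199]
2.0 [-0.137, -0.23]
1.9 [-0.171, -0.257]
1.8 [-0.208, -0.281]
1.7 [-0.247, -0.301]
1.6 [-0.287, -0.317]
1.5 [-0.33, -0.329]
1.4 [-0.373, -0.337]
1.29 [-0.048, -0.003]
1.18 [-0.096, -0.001]
1.07 [-0.144, 0.006]
0.96 [-0.19, 0.018]
0.85 [-0.235, 0.036]
0.74 [-0.278, 0.058]
0.63 [-0.318, 0.085]
0.52 [-0.355, 0.116]
0.41 [-0.388, 0.151]
0.3 [-0.418, 0.189]
0.19 [-0.442, 0.23]
0.08 [-0.462, 0.274]
[-0.014  0.042]
```

Request:
{"name": "arm_command", "arguments": {
  "rows": [
    [0, [0.06, 0.13, 0], [0, 0, 0]],
    [0, [0.07, 0.26, 0], [0, 0, 0]],
    [0, [0.05, 0.38, 0], [0, 0, 0]],
    [0, [0.041, 0.392, 0], [0, 0, 0]],
    [0, [0.041, 0.392, 0], [0, 0, 0]],
    [0, [0.041, 0.392, -0.12], [0, 0, 0]],
    [0, [0.041, 0.392, -0.24], [0, 0, 0]],
    [0, [0.041, 0.392, -0.34], [0, 0, 0]],
    [0, [0.041, 0.392, -0.4], [0, 0, 0]],
    [0, [0.041, 0.392, -0.413], [0, 0, 0]],
    [0, [0.041, 0.392, -0.413], [0, 0, 0]]
  ]
}}

```text
time: 16.85
tool_pos: [0.7201, 0.1448, 0.0309]
tool_rot: [-0.002, 0.536, 0.844, -0.001]
contact_force: [-0.2, 0.4, 0.5]
gripper_width: 0.0
grasp_force: 0.0
```

Request:
{"name": "arm_command", "arguments": {
  "rows": [
    [0, [-0.021, -0.038, 0], [0, 0, 0]],
    [0, [-0.045, -0.075, 0], [0, 0, 0]],
    [0, [-0.073, -0.108, 0], [0, 0, 0]],
    [0, [-0.105, -0.139, 0], [0, 0, 0]],
    [0, [-0.139, -0.166, 0], [0, 0, 0]],
    [0, [-0.176, -0.19, 0], [0, 0, 0]],
    [0, [-0.215, -0.21, 0], [0, 0, 0]],
    [0, [-0.255, -0.226, 0], [0, 0, 0]],
    [0, [-0.298, -0.238, 0], [0, 0, 0]],
    [0, [-0.341, -0.246, 0], [0, 0, 0]]
  ]
}}

```text
time: 17.68
tool_pos: [0.6214, 0.0714, 0.037]
tool_rot: [0.003, 0.536, 0.844, 0.002]
contact_force: [1.5, 0.0, 0.1]
gripper_width: 0.001
grasp_force: 0.4
```

Request:
{"name": "arm_command", "arguments": {
  "rows": [
    [0, [-0.048, -0.003, 0], [0, 0, 0]],
    [0, [-0.096, -0.001, 0], [0, 0, 0]],
    [0, [-0.144, 0.006, 0], [0, 0, 0]],
    [0, [-0.19, 0.018, 0], [0, 0, 0]],
    [0, [-0.235, 0.036, 0], [0, 0, 0]],
    [0, [-0.278, 0.058, 0], [0, 0, 0]],
    [0, [-0.318, 0.085, 0], [0, 0, 0]],
    [0, [-0.355, 0.116, 0], [0, 0, 0]],
    [0, [-0.388, 0.151, 0], [0, 0, 0]],
    [0, [-0.418, 0.189, 0], [0, 0, 0]],
    [0, [-0.442, 0.23, 0], [0, 0, 0]],
    [0, [-0.442, 0.23, 0], [0, 0, 0]]
  ]
}}

```text
time: 18.68
tool_pos: [0.4851, 0.1432, 0.0328]
tool_rot: [-0.001, 0.534, 0.845, -0.001]
contact_force: [-0.4, 0.2, -0.2]
gripper_width: -0.002
grasp_force: 0.0
```

```bash
python3 - <<'E'
from h import *
s=monitor.state();p=s["tool_pos"];print(p,B(p),s["contact_force"])
for t in (.1,.04,0,-.02): print(t,((arc(t,.13,-.02)-p[:2])/.3).round(3))
E
```

```text
[0.48511688 0.14320321 0.03277295] [-0.04401852 -0.04902476] [-0.43710079  0.2411258  -0.21540436]
0.1 [-0.012  0.026]
0.04 [-0.021  0.05 ]
0 [-0.026  0.067]
-0.02 [-0.029  0.075]
```

Request:
{"name": "arm_command", "arguments": {
  "rows": [
    [0, [-0.008, 0.015, 0], [0, 0, 0]],
    [0, [-0.012, 0.026, 0], [0, 0, 0]],
    [0, [-0.016, 0.038, 0], [0, 0, 0]],
    [0, [-0.021, 0.05, 0], [0, 0, 0]],
    [0, [-0.023, 0.058, 0], [0, 0, 0]],
    [0, [-0.026, 0.067, 0], [0, 0, 0]],
    [0, [-0.028, 0.072, 0], [0, 0, 0]],
    [0, [-0.028, 0.074, 0], [0, 0, 0]],
    [0, [-0.028, 0.074, 0], [0, 0, 0]]
  ]
}}

```text
time: 19.43
tool_pos: [0.4791, 0.1628, 0.0331]
tool_rot: [0.001, 0.535, 0.845, -0.001]
contact_force: [1.7, -4.6, -0.9]
gripper_width: -0.001
grasp_force: 2.3
```

Request:
{"name": "arm_command", "arguments": {
  "rows": [
    [0, [-0.002, 0.006, 0], [0, 0, 0]],
    [0, [-0.003, 0.012, 0], [0, 0, 0]],
    [0, [-0.003, 0.012, 0], [0, 0, 0]],
    [0, [-0.003, 0.012, 0], [0, 0, 0]]
  ]
}}

```text
time: 19.77
tool_pos: [0.4791, 0.1633, 0.0332]
tool_rot: [0.003, 0.535, 0.845, -0.003]
contact_force: [4.1, -16.0, -1.5]
gripper_width: -0.005
grasp_force: 8.5
```

Request:
{"name": "arm_command", "arguments": {
  "rows": [
    [0, [0.01, -0.05, 0], [0, 0, 0]],
    [0, [0.02, -0.15, 0], [0, 0, 0]],
    [0, [0.02, -0.2, 0.13], [0, 0, 0]],
    [0, [0.03, -0.2, 0.26], [0, 0, 0]],
    [0, [0.03, -0.3, 0.4], [0, 0, 0]],
    [0, [0.06, -0.45, 0.45], [0, 0, 0]],
    [0, [0.09, -0.58, 0.45], [0, 0, 0]],
    [0, [0.12, -0.71, 0.45], [0, 0, 0]],
    [0, [0.15, -0.84, 0.45], [0, 0, 0]],
    [0, [0.18, -0.97, 0.45], [0, 0, 0]],
    [0, [0.18, -1.0, 0.45], [0, 0, 0]],
    [0, [0.18, -1.0, 0.45], [0, 0, 0]]
  ]
}}

```text
time: 20.77
tool_pos: [0.5324, -0.1361, 0.1684]
tool_rot: [0.0, 0.538, 0.843, 0.0]
contact_force: [-0.7, -0.7, -0.1]
gripper_width: 0.001
grasp_force: 0.0
```

```bash
python3 - <<'E'
from h import *
f=grab("top","t7.png"); crosses(f)
P=[(0.32,-.02),(.66,-.02),(.66,.46),(.32,.46)]
src=np.float32([proj(f,(x,y,.05)) for x,y in P]); dst=np.float32([((.46-y)*1600,(.66-x)*1600) for x,y in P])
w=cv2.warpPerspective(f["color"],cv2.getPerspectiveTransform(src,dst),(768,544),flags=cv2.INTER_CUBIC)
cv2.imwrite("pics/c7.png",w[:,:,::-1])
E
```

```text
[290.1 110. ] 181 [ 0.851 -0.041  0.072] bin [ 0.2918 -0.2835]
[407.9 149.7] 132 [ 0.7505 -0.3116  0.072 ] bin [ 0.1539 -0.537 ]
[168.3 156.3] 189 [0.7492 0.2439 0.072 ] bin [0.2317 0.013 ]
[164.8 169.3] 170 [0.7189 0.2521 0.072 ] bin [0.2029 0.0254]
[459.9 204. ] 210 [ 0.621  -0.4267  0.072 ] bin [ 0.0093 -0.6324]
[160.4 261.6] 182 [0.5055 0.2639 0.072 ] bin [-0.0066  0.0675]
[463.3 263.6] 227 [ 0.4839 -0.4287  0.072 ] bin [-0.1267 -0.6149]
[113.6 265.9] 188 [0.4982 0.3715 0.072 ] bin [0.0015 0.1751]
[342.8 279.6] 106 [ 0.454  -0.1525  0.072 ] bin [-0.1169 -0.3373]
[475.5 329.5] 125 [ 0.3338 -0.4502  0.072 ] bin [-0.2783 -0.6148]
[428.9 381. ] 206 [ 0.221  -0.3403  0.072 ] bin [-0.3743 -0.49  ]
```

View pics/c7.png

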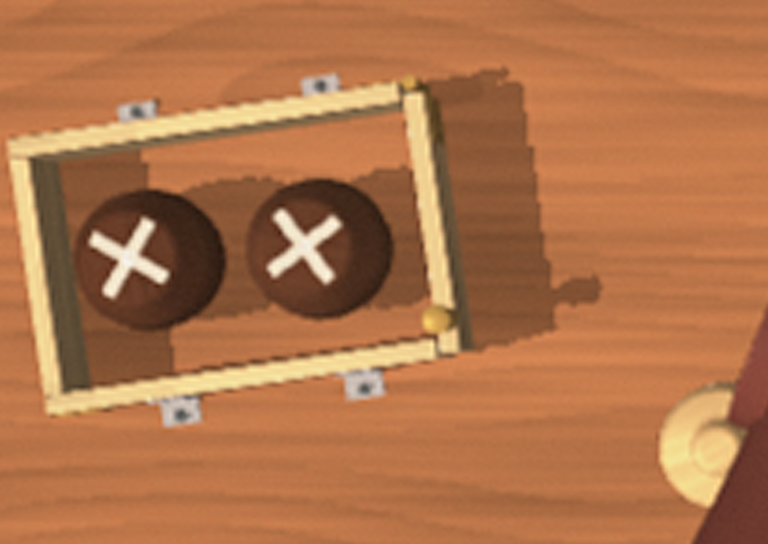

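The gate is shut flush against the boards (free end at about (448,345)), and both crossed bowls are inside at (130,258) and (305,247). The gripper is clear of everything, so I'm handing in.

```bash
python3 -c "
from h import *
print(manip.job_done())"
```

```text
the job is handed in; nothing more can be done
None
```

I handed the job in at about 21 s: both crossed bowls are upright in the bin and the gate is shut on its stop. The ring bowls and tools showed no sign of moving, though the arm partly hid one ring bowl and the sanding block in the last picture. The interface gave no verdict.

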